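# Take the clamped cover off the tube shaker

## Robot

A 7-joint arm with a two-finger parallel gripper is mounted at the origin on the work surface. World frame = base frame: x ahead of the robot, y to its left, z up, the work surface at z = 0. Lengths are in m, angles in degrees, forces in N, time in s.
With the tool pointing down it reaches from about 0.425 to 0.95 m from the base axis. Payload 16.7 kg.
Tool frame: the origin (TCP) lies between the finger pads; the fingertips stand 8 mm ahead of it and the grasp point (between the pads) lies 11 mm behind it (r.tips_ahead is the distance from the TCP to the fingertips, in m); x points along the fingers, z is the direction in which the jaws open and shut, and the axes are right-handed (so a half turn about x gives the same grasp; the last joint's range is limited). The gripper opens to 94 mm and grips with 3 to 60 N. Pads are 16 mm wide; open, the fingers measure 119 mm over their backs; the gripper's body (75 mm by 177 mm) begins 78 mm behind the grasp point.
Start: joints at [63.627, 24.414, 4.234, 92.017, -1.954, 63.644, -3.845], TCP at [0.206, -0.643, 0.182] pointing down, gripper open.
Joint ranges: [-163.25, 163.25], [-28.42, 122.38], [-70.27, 78.77], [12.13, 141.07], [-58.53, 238.53], [9.26, 117.41], [-156.51, 156.51]. Speed limits (degrees/s): [108.29, 108.29, 136.94, 136.94, 172.46, 172.46, 172.46].

## Interface

Orientations are given as [roll, pitch, yaw] about the fixed x, y, z axes, in that order (R = Rz(yaw) Ry(pitch) Rx(roll)).
In Python, from workcell import r, optics, job_done gives the robot as it stands.
- The arm moves only by the tool servo_tool, never from a script. Its arguments are lists of equal length, an entry for each row: "travel": the shift along the tool's x, y, z in mm, a list of three; "angular": the turn, a rotation vector about the tool's x, y, z in rad, a list of three; "fingers": the opening, from 0 (shut) to 1 (fully open). A call has 1 to 8 rows; each row is the pose to reach, as a shift and turn from the pose commanded when the call began, along the tool's axes at that moment; what a row does not reach only later rows make up. A row lasts 1/10 s, in which the tool goes at most 50 mm and 8.59 degrees, less where a joint would pass 70% of its speed; a pose out of reach is approached as far as the arm can. A call with a gripper value outside its range is refused whole. The fingers move at their own pace and stop on an object; "squeeze" is the grip in N (left out, the last holds). Time passes only in rows, so rows that repeat a pose let the fingers close. It gives the time, the measured TCP pose, the force and the opening at its end, in the units of the state.
- r.observe(): the state, without advancing time (a new reading comes with each control period).
- optics.camera(name): name is "scene" or "top" or "wrist"; returns a dict with "pixels" (384x512x3 uint8, blue, green, red), "depth" (384x512 float32, m along the optical axis (not along the pixel's ray), 0 where there is no reading), "vertical_fov" (degrees; the focal length in pixels is half the picture's height over the tangent of half this angle, whatever the lens; pixels are square), "cx", "cy" (the principal point, pixels), "R" (3x3) and "t" (3): a world point X has camera coordinates R X + t. Camera axes: x right, y down, z forward; pixel columns grow to the right and rows downward; lengths in m; the calibration is good to about 2 mm. The wrist camera is an equidistant fisheye: a pixel r from the principal point sees the ray r / f radians off the axis. A picture is of the moment at which its call begins.
- job_done(): hands the job in, once; it reports no verdict.
The state is a dict: "time_s": time; "qpos": joint angles; "dq": joint speeds; "tau": joint torques, N m; "tcp_pos": TCP position; "eef_rot": TCP orientation; "ft_force": force on the tool from outside, world axes, zero at the start; "torque": the same for the moment, N m; "finger_gap": opening from 0.0 (shut) to 1.0 (fully open).
Only numpy, scipy, OpenCV 4.12 (cv2) and the standard library are available. Lean on these libraries where they do the work, as an engineer would, in place of code of your own. Each camera call takes 0.05 s, during which the arm holds its last target. There are 200 camera calls.

## Task

Loosen the two black thumbscrews of the tube shaker one after the other, turning each counter-clockwise, regrasping as needed, until it is fully loose and its red claw points away from the cover. Then lift the cover by its blue handle, without forcing it against the claws, and set it down gently, right way up and flat on the floor of the white tray, and let go. Leave the tubes and bottles standing where they are.

Things in the scene. Friction and masses are not known exactly. Their poses are not given: they have to be found in the camera images.
- shaker: Grey tube shaker fixed to the bench: 120 mm along its x, 254 mm along its y, flat top 60 mm high; claws reach to y = +-136 mm. Origin at the centre of its underside, z up. Thumbscrews on its centre line at y = +105 mm (screw_a) and -105 mm (screw_b). Place and yaw vary; it may be swapped left-right with the tray. Capped tubes are hidden under the cover, below the rim.
- cover: Loose aluminium plate, 0.28 to 0.46 kg, 6 mm thick, on the shaker's top, same axes at the start: 120 (x) by 180 mm (y), plus two ears at each y end (x 15 to 33 mm either side, to y = 117 mm) with a 30 mm notch, open outwards, around a screw: 4 mm clear of its head all round. Lift straight up 45 mm or more before moving sideways. Origin: centre of underside.
- cover_handle (a point): Middle of the cover's blue handle bar, over the plate's centre, 37 mm above its underside. Bar 16 mm wide (cover's x), 80 mm long (y), 14 mm high (30 to 44 mm above the underside), on two 12 mm wide posts at y = +-30 mm; pinch it across the 16 mm. Axes as the cover's.
- screw_a (a joint): Turn of the captive thumbscrew at the shaker's +y end, rad; grows as it is loosened (counter-clockwise from above), stays where left (friction 0.06 N m). 0 = tight: red claw lies over the plate, pointing to its middle; 2.9 = end stop, fully loose: claw points away from the cover. The claw clears the cover above 2.55. Starts at 0 to 0.5: needs more than one wrist turn.
- screw_b (a joint): Turn of the captive thumbscrew at the shaker's -y end, rad; grows as it is loosened (counter-clockwise from above), stays where left (friction 0.06 N m). 0 = tight: red claw lies over the plate, pointing to its middle; 2.9 = end stop, fully loose: claw points away from the cover. The claw clears the cover above 2.55. Starts at 0 to 0.5: needs more than one wrist turn.
- screw_a_head (a point): Middle of screw_a's black knurled head, on its axis, 84.5 mm above the bench. Round, 22 mm diameter, 25 mm high (72 to 97 mm above the bench), grip at any yaw. Below it (67 to 72 mm above the bench) the red claw, 10 mm wide, reaches 31 mm from the axis. The screw does not rise as it turns. This frame turns with the screw.
- screw_b_head (a point): The same for screw_b, at the shaker's -y end.
- tray: White open tray fixed to the bench, with a yellow strip on one long rim: 184 mm along its x, 304 mm along its y, walls 6 mm thick, rim 14 mm above the bench, inside 172 by 292 mm. Origin at the centre of its underside. The cover goes inside with its long side along the tray's long side, either way round.
- tray_floor (a point): Centre of the tray's inner floor, 6 mm above the bench. Axes as the tray's.
- green_bottle: Loose green bottle, 68 mm diameter, 190 mm tall, standing at the back. A bystander. Origin at the centre of its underside.
- white_bottle: Loose white bottle, 72 mm diameter, 180 mm tall, standing at the back. A bystander. Origin at the centre of its underside.
- tube1: Loose sample tube standing upright, 28 mm diameter, 116 mm tall, with a 34 mm wide blue screw cap (body whitish). A bystander: leave it alone. Origin at the centre of its underside.
- tube2: Loose sample tube standing upright, 28 mm diameter, 116 mm tall, with a 34 mm wide blue screw cap (body whitish). A bystander: leave it alone. Origin at the centre of its underside.
- tube3: Loose sample tube standing upright, 28 mm diameter, 116 mm tall, with a 34 mm wide blue screw cap (body whitish). A bystander: leave it alone. Origin at the centre of its underside.
- tube4: Loose sample tube standing upright, 28 mm diameter, 116 mm tall, with a 34 mm wide blue screw cap (body whitish). A bystander: leave it alone. Origin at the centre of its underside.
Not all that is in view belongs to the job. Of the things like the cover, leave any that is green, turquoise or yellow; of the rest the larger one is meant.

How it is judged (in metres and radians):
On the way, in this order (a step that is already met when the one before it is completed fails the run):
1. one thumbscrew is fully loose, its claw clear of the cover (beyond 2.6 rad), the cover still on the shaker (value of joint any of screw_a, screw_b above 2.6 rad and z of cover in the frame of shaker below 0.064 m), for 0.1 s.
2. both thumbscrews are fully loose, the cover still on the shaker (value of joint each of screw_a, screw_b above 2.6 rad and z of cover in the frame of shaker below 0.064 m), for 0.1 s.
3. the cover is lifted clear, its underside over 100 mm above the bench (height (world z) of cover above 0.1 m), for 0.1 s.
At the end, for the whole second after the job is handed in: Both thumbscrews stand beyond 2.6 rad (claws clear); the cover lies at rest, right way up, inside the tray, its underside within 3 mm of the tray's floor and its tilt under 0.05 rad, its centre within 35 mm (tray's x) and 40 mm (tray's y) of the tray's centre (value of joint each of screw_a, screw_b above 2.6 rad and x of cover in the frame of tray_floor between -0.035 and 0.035 m and y of cover in the frame of tray_floor between -0.04 and 0.04 m and z of cover in the frame of tray_floor between -0.003 and 0.003 m and angle between cover's own z axis and vertical below 0.05 rad and linear speed of cover below 0.01 m/s); the robot touches nothing.
It fails at once if the cover is forced against a claw (over 15 N) (contact force between any of screw_a, screw_b and cover above 15 N).
It fails at once if the cover is dropped into the tray (over 0.5 m/s within 50 mm of its floor) (linear speed of cover above 0.5 m/s and horizontal distance between cover and tray_floor below 0.15 m and z of cover in the frame of tray_floor below 0.05 m).
It fails at once if a standing tube or bottle is knocked over or shifted by more than 40 mm (angle between any of tube1, tube2, tube3, tube4, green_bottle, white_bottle's own z axis and vertical above 0.5 rad or distance of any of tube1, tube2, tube3, tube4, green_bottle, white_bottle from where it was at the start of the episode above 0.04 m).
It also fails if it takes over 72 s, if anything falls off the work surface, if the arm or the gripper's body presses on something with over 40 N, if the wrist force passes 120 N, or if a joint passes its speed limit or range.

## Working session

There is one attempt and no reset: what is moved stays moved. The work goes in short steps, Python scripts to look and compute and a tool call to move; the robot and the scene stay as the last step left them, time stands still between calls to the robot, and variables do not carry over. Pictures are saved under pics/ and viewed, about 8 in all and at most 12, crops included, and the job is handed in when it is done.

Besides the shell and the picture viewer there is one more tool, called by a JSON object that holds its "fn" and its "kwargs", one argument or row to a line. servo_tool: Moves the arm, as the interface text tells. Its arguments: {"type":"object","properties":{"travel":{"type":"array","items":{"type":"array","items":{"type":"number"}}},"angular":{"type":"array","items":{"type":"array","items":{"type":"number"}}},"fingers":{"type":"array","items":{"type":"number"}},"squeeze":{"type":"number"}},"required":["travel","angular","fingers"]}

```bash
ls; mkdir -p pics
python3 - <<'E'
from workcell import r,optics
import cv2,numpy as np,pickle
print(r.observe())
d={}
for n in ("scene","top"):
    c=optics.camera(n); d[n]=c; print(n,c["vertical_fov"],c["cx"],c["cy"],c["R"].round(3).tolist(),c["t"].round(3).tolist())
pickle.dump(d,open("c0.pkl","wb"))
cv2.imwrite("pics/a.png",cv2.resize(d["top"]["pixels"],(800,600)))
cv2.imwrite("pics/b.png",cv2.resize(d["scene"]["pixels"],(800,600)))
E
```

```text
pics
{'time_s': 0.0, 'qpos': array([63.62508718, 24.45030588,  4.23224335, 92.04926202, -1.95251617,
       63.64600617, -3.84382297]), 'dq': array([-0.02588821,  0.0406991 ,  0.05298885,  0.05569513, -0.05051134,
        0.02274292,  0.07436331]), 'tau': array([ 9.41470971e-04, -9.35820436e+01,  3.66651535e+00, -4.54187572e+01,
       -4.86971741e-02,  1.99530908e-02,  1.12736434e-04]), 'tcp_pos': array([ 0.20626015, -0.6422343 ,  0.18089145]), 'eef_rot': array([-174.58551844,   89.92658943,  113.2224083 ]), 'ft_force': array([1.26176379, 0.73413667, 0.08856531]), 'torque': array([0.01425447, 0.00473475, 0.0572412 ]), 'finger_gap': 1.0035423667596184}
scene 54.8073793839447 256.8626085367144 191.14363617902868 [[0.426, 0.904, -0.018], [0.587, -0.291, -0.756], [-0.689, 0.312, -0.655]] [-0.276, -0.22, 1.563]
top 51.28625773508065 253.10796937632196 194.50695067873133 [[-0.013, -1.0, -0.012], [-0.985, 0.014, -0.169], [0.169, 0.01, -0.986]] [0.067, 0.507, 1.481]
```

View pics/a.png

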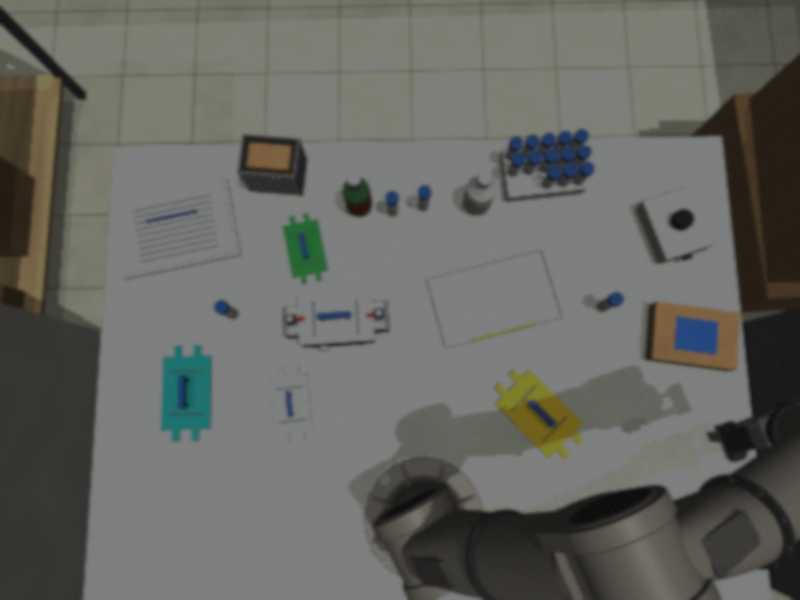

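View pics/b.png

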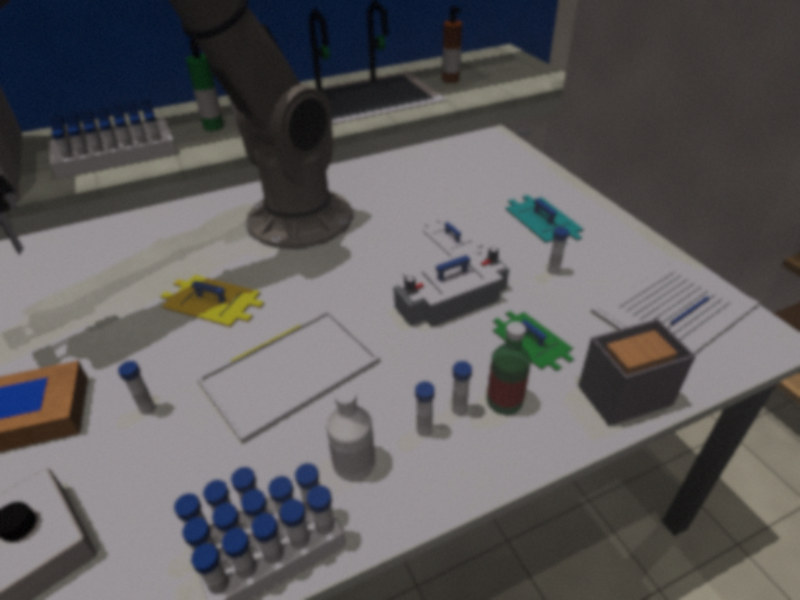

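Candidates in the top picture (800 px wide): green cover (305,248), turquoise (186,392), yellow (540,412), a small white one (290,403), and the aluminium plate on the shaker (335,317). I take the one on the shaker. The tray is at (495,298), and the screws are at (292,318) and (379,313).

```bash
cat > h.py <<'E'
import numpy as np,cv2,pickle
def ray(c,u,v,fish=False):
    f=192/np.tan(np.radians(c["vertical_fov"])/2)
    x,y=(u-c["cx"])/f,(v-c["cy"])/f
    if fish:
        t=np.hypot(x,y); s=np.sin(t)/max(t,1e-9); d=np.array([x*s,y*s,np.cos(t)])
    else: d=np.array([x,y,1.])
    R=np.array(c["R"]); return -R.T@np.array(c["t"]), R.T@d
def plane(c,u,v,z,fish=False):
    o,d=ray(c,u,v,fish); return o+d*(z-o[2])/d[2]
def blobs(c,lo,hi,box,amin=3):
    h=cv2.cvtColor(c["pixels"],cv2.COLOR_BGR2HSV); m=cv2.inRange(h,np.array(lo),np.array(hi))
    k=np.zeros_like(m); x0,y0,x1,y1=box; k[y0:y1,x0:x1]=m[y0:y1,x0:x1]
    n,l,s,ce=cv2.connectedComponentsWithStats(k)
    return [(s[i,4],ce[i],np.argwhere(l==i)[:,::-1]) for i in range(1,n) if s[i,4]>=amin]
E
python3 - <<'E'
from h import *
d=pickle.load(open("c0.pkl","rb")); c=d["top"]
B=(175,180,255,230)
for nm,lo,hi,z in (("blue",(100,90,40),(130,255,255),.104),("red",(0,90,40),(10,255,255),.07),("red2",(170,90,40),(180,255,255),.07),("blk",(0,0,0),(180,255,60),.09)):
    for a,ce,p in blobs(c,lo,hi,B): print(nm,a,ce.round(1),plane(c,*ce,z).round(4))
# tray: yellow strip and outline
for a,ce,p in blobs(c,(20,90,60),(35,255,255),(290,195,350,225)):
    q=cv2.minAreaRect(p.astype(np.float32)); print("strip",a,ce,plane(c,*ce,.014).round(4),[plane(c,*x,.014).round(3)[:2].tolist() for x in cv2.boxPoints(q)])
cv2.imwrite("pics/c.png",cv2.hconcat([cv2.resize(c["pixels"][180:230,175:255],(400,250),interpolation=cv2.INTER_NEAREST),cv2.resize(c["pixels"][155:230,265:365],(400,300))[:250]]))
s=d["scene"]
def proj(c,X):
    f=192/np.tan(np.radians(c["vertical_fov"])/2); p=np.array(c["R"])@X+c["t"]; return p[:2]/p[2]*f+[c["cx"],c["cy"]]
for nm,lo,hi,z in (("blue",(100,90,40),(130,255,255),.104),("red",(0,90,40),(10,255,255),.07),("blk",(0,0,0),(180,255,60),.09)):
    for a,ce,p in blobs(s,lo,hi,(245,150,330,205)): print("scene",nm,a,ce.round(1),plane(s,*ce,z).round(4))
E
```

```text
blue 65 [213.3 201.5] [0.4738 0.2053 0.104 ]
red 9 [236.7 201.3] [0.4785 0.1218 0.07  ]
red 11 [190.9 203.6] [0.4723 0.2929 0.07  ]
blk 3 [242. 203.] [0.4689 0.1011 0.09  ]
blk 7 [186.7 206. ] [0.4607 0.305  0.09  ]
blk 4 [230.5 219. ] [0.4103 0.1437 0.09  ]
blk 3 [202. 221.] [0.4044 0.2481 0.09  ]
blk 6 [214.5 220. ] [0.4075 0.2023 0.09  ]
scene blue 63 [289.8 168. ] [0.4782 0.2024 0.104 ]
scene red 6 [310.8 167. ] [0.4672 0.2934 0.07  ]
scene red 3 [268.3 182.3] [0.4763 0.1238 0.07  ]
scene blk 28 [315.1 164.4] [0.4829 0.2991 0.09  ]
scene blk 15 [296.8 170.2] [0.4833 0.2269 0.09  ]
scene blk 8 [281.6 175.4] [0.4852 0.1683 0.09  ]
scene blk 744 [289.4 194.4] [0.5797 0.1452 0.09  ]
scene blk 35 [262.3 183.7] [0.4955 0.0925 0.09  ]
```

View pics/c.png

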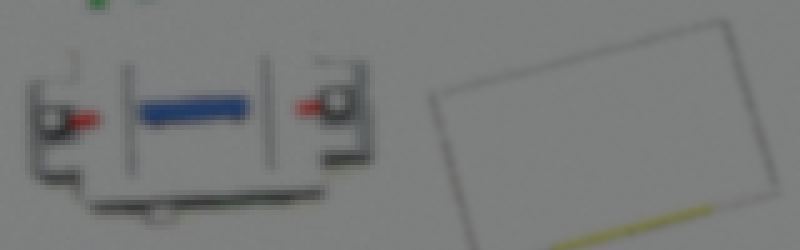

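The crop confirms it: the aluminium cover with its blue handle, both red claws pointing inwards, and the tray to the right with its yellow strip. Now a motion helper and the tray estimate.

```bash
cat >> h.py <<'E'
from scipy.spatial.transform import Rotation as Ro
def go(s,pos,jaw):
    """tool shift (mm) and rotvec to reach pos, tool down, jaw axis at world angle jaw (deg, mod 180)"""
    R=Ro.from_euler("xyz",s["eef_rot"],degrees=True); best=None
    for a in (jaw,jaw+180):
        z=np.array([np.cos(np.radians(a)),np.sin(np.radians(a)),0]); x=np.array([0,0,-1.])
        T=Ro.from_matrix(np.c_[x,np.cross(z,x),z]); w=(R.inv()*T).as_rotvec()
        if best is None or np.linalg.norm(w)<np.linalg.norm(best): best=w
    return (R.inv().apply(np.array(pos)-s["tcp_pos"])*1000).round(1).tolist(), best.round(3).tolist()
def jaw(s):
    z=Ro.from_euler("xyz",s["eef_rot"],degrees=True).as_matrix()[:,2]; return np.degrees(np.arctan2(z[1],z[0]))
E
python3 - <<'E'
from h import *
from workcell import r
s=r.observe(); print(jaw(s))
print(go(s,[.50,-.3,.34],jaw(s))); print(go(s,[.475,.205,.34],85))
print(go(s,[.475,.205,.34],jaw(s)))
c=pickle.load(open("c0.pkl","rb"))["top"]
# tray corners, 800-px picture coordinates, outer rim
k=1.5625
P=np.array([plane(c,u/k,v/k,.014)[:2] for u,v in ((427,278),(543,251),(561,319),(445,346))]); print(P.round(3),P.mean(0),[np.linalg.norm(P[i]-P[i-1]).round(3) for i in range(4)])
E
```

```text
-72.1914623293217
([-158.8, 384.3, -236.2], [0.0, -0.001, 0.0])
([-158.3, 515.0, -724.7], [0.398, -0.001, 0.0])
([-158.3, 515.0, -724.7], [0.0, -0.001, 0.0])
[[ 0.578 -0.019]
 [ 0.643 -0.313]
 [ 0.469 -0.348]
 [ 0.406 -0.06 ]] [ 0.52409503 -0.18484314] [np.float64(0.176), np.float64(0.3), np.float64(0.177), np.float64(0.295)]
```

{"fn": "servo_tool", "kwargs": {
  "travel": [
    [-100,50,-30],
    [-130,90,-60],
    [-159,140,-90],
    [-159,190,-120],
    [-159,240,-150],
    [-159,290,-180],
    [-159,340,-210],
    [-159,384,-236]
  ],
  "angular": [
    [0,0,0],
    [0,0,0],
    [0,0,0],
    [0,0,0],
    [0,0,0],
    [0,0,0],
    [0,0,0],
    [0,0,0]
  ],
  "fingers": [0.6,0.6,0.6,0.6,0.6,0.6,0.6,0.6]
}}

```text
time_s: 0.9
tcp_pos: [0.4305, -0.3789, 0.3348]
eef_rot: [26.0, 90.0, -46.2]
ft_force: [0.6, -0.6, -0.1]
finger_gap: 0.601
```

Run:
```python
from h import *
from workcell import r
s=r.observe(); print(s["tcp_pos"],s["qpos"],jaw(s),go(s,[.5,-.3,.34],jaw(s)))
print(go(s,[.475,.205,.34],-75))
```

```text
[ 0.4305461  -0.37891584  0.33483756] [ 39.93170812   9.3718901   -5.81017048  93.12011195   0.97222443
  77.53481351 -38.21825739] -72.2073267944501 ([-5.2, 90.2, -53.9], [0.0, 0.0, -0.0])
([-5.3, 220.8, -542.4], [0.049, 0.0, -0.0])
```

{"fn": "servo_tool", "kwargs": {
  "travel": [
    [0,50,-40],
    [0,75,-90],
    [0,100,-140],
    [0,120,-185],
    [0,125,-215],
    [0,125,-215]
  ],
  "angular": [
    [0,0,0],
    [0,0,0],
    [0,0,0],
    [0,0,0],
    [0,0,0],
    [0,0,0]
  ],
  "fingers": [0.6,0.6,0.6,0.6,0.6,0.6]
}}

```text
time_s: 1.5
tcp_pos: [0.4831, -0.1315, 0.3347]
eef_rot: [132.3, 89.9, 60.5]
ft_force: [0.8, -1.2, -0.0]
finger_gap: 0.598
```

Run:
```python
from h import *
from workcell import r,optics
s=r.observe(); c=optics.camera("wrist"); pickle.dump(c,open("w1.pkl","wb")); cv2.imwrite("pics/w1.png",cv2.resize(c["pixels"],(800,600)))
print(s["tcp_pos"],s["qpos"][6],jaw(s),go(s,[.475,.205,.30],jaw(s)))
```

```text
[ 0.48309842 -0.13145366  0.3347411 ] -64.5701097911133 -71.7616839304894 ([35.0, 97.6, -322.1], [-0.0, -0.001, -0.001])
```

View pics/w1.png

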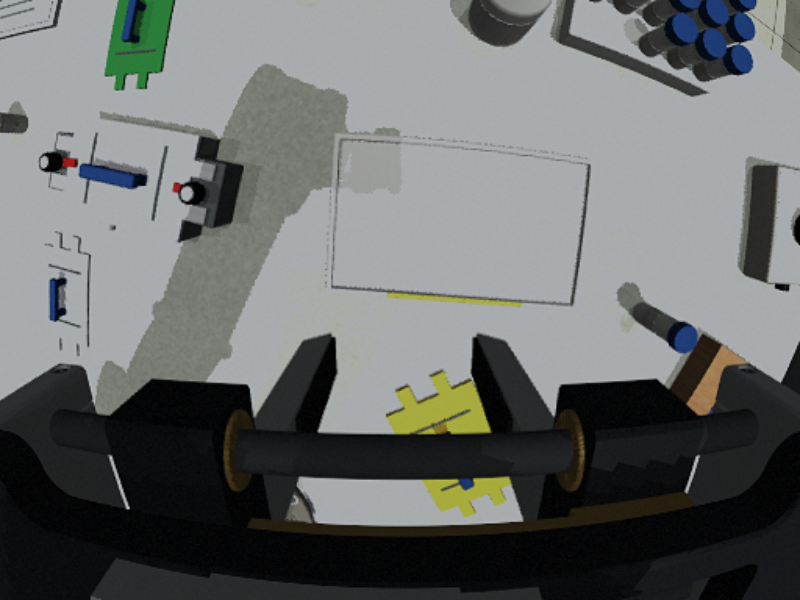

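The wrist picture (800 px) shows the tray corners near (338,133), (589,160), (574,304) and (331,287), and the screw heads at (191,193) and (49,161).

Run:
```python
from h import *
from workcell import r
c=pickle.load(open("w1.pkl","rb")); k=1.5625
P=np.array([plane(c,u/k,v/k,.014,True)[:2] for u,v in ((338,134),(589,160),(574,304),(331,288))]); m=P.mean(0)
d=P[0]-P[1]+P[3]-P[2]
print(P.round(3),m,[np.linalg.norm(P[i]-P[i-1]).round(3) for i in range(4)],np.degrees(np.arctan2(d[1],d[0])))
H=[plane(c,u/k,v/k,z,True).round(4) for u,v,z in ((192,191,.097),(48,161,.097),(112,175,.104))]; print(H)
a=H[1]-H[0]; print(np.degrees(np.arctan2(a[1],a[0])),np.linalg.norm(a))
s=r.observe(); print(go(s,[.478,.10,.22],jaw(s)))
```

```text
[[ 0.58  -0.021]
 [ 0.65  -0.304]
 [ 0.481 -0.35 ]
 [ 0.408 -0.065]] [ 0.52965407 -0.18507355] [np.float64(0.177), np.float64(0.292), np.float64(0.175), np.float64(0.293)] 104.09551292186833
[array([0.4822, 0.0944, 0.097 ]), array([0.4697, 0.3021, 0.097 ]), array([0.4758, 0.1935, 0.104 ])]
93.44407526337343 0.20807580349478408
([114.7, 68.0, -224.1], [-0.0, -0.0, -0.0])
```

{"fn": "servo_tool", "kwargs": {
  "travel": [
    [0,10,-50],
    [0,20,-95],
    [10,40,-140],
    [40,55,-185],
    [65,65,-222],
    [80,68,-222],
    [80,68,-222]
  ],
  "angular": [
    [0,0,0],
    [0,0,0],
    [0,0,0],
    [0,0,0],
    [0,0,0],
    [0,0,0],
    [0,0,0]
  ],
  "fingers": [0.5,0.5,0.5,0.5,0.5,0.5,0.5]
}}

```text
time_s: 2.25
tcp_pos: [0.4789, 0.0942, 0.2523]
eef_rot: [-102.7, 89.8, -174.8]
ft_force: [-0.4, -0.0, 0.6]
finger_gap: 0.501
```

Run:
```python
from h import *
from workcell import r,optics
s=r.observe(); c=optics.camera("wrist"); pickle.dump(c,open("w2.pkl","wb")); cv2.imwrite("pics/w2.png",cv2.resize(c["pixels"],(800,600)))
print(s["tcp_pos"],s["qpos"],jaw(s))
```

```text
[0.47892092 0.09417871 0.2523103 ] [ 10.11307354   5.21324861 -30.3619601  108.53654557   2.79477724
  67.19692067 -93.37466607] -72.13589155131251
```

View pics/w2.png

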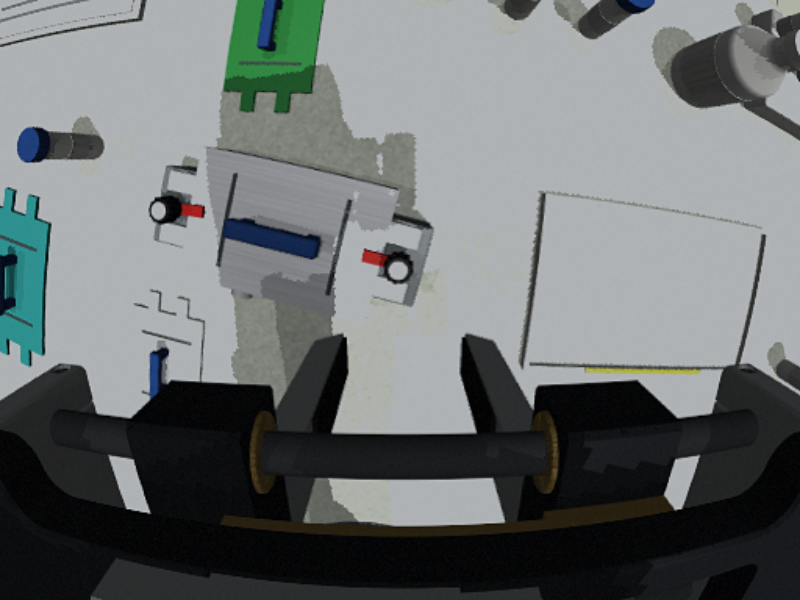

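The heads' tops are at (399,268) and (160,210), the handle at (271,238), and both claws point inwards.

Run:
```python
from h import *
from workcell import r
c=pickle.load(open("w2.pkl","rb")); k=1.5625
H=[plane(c,u/k,v/k,z,True).round(4) for u,v,z in ((399,268,.097),(160,210,.097),(271,235,.104),(363,256,.072),(204,212,.072))]; print(H)
a=H[1]-H[0]; print(np.degrees(np.arctan2(a[1],a[0])),np.linalg.norm(a),(H[0]+H[1])/2)
h=cv2.cvtColor(c["pixels"],cv2.COLOR_BGR2HSV);m=(cv2.inRange(h,(100,120,30),(130,255,255))>0)
yx=np.argwhere(m); q=yx[(yx[:,1]>138)&(yx[:,1]<208)&(yx[:,0]>135)&(yx[:,0]<168)]
print(len(q),q[:,::-1].mean(0),plane(c,*q[:,::-1].mean(0),.102,True),[cv2.minAreaRect(q[:,::-1].astype(np.float32))])
f=192/np.tan(np.radians(c["vertical_fov"])/2)
for u,v in ((399,268),(160,210)):
    o,d=ray(c,u/k,v/k,True); z=c["depth"][int(v/k),int(u/k)]; print(z, o, (o+d*z/(np.array(c["R"])[2]@d)).round(4))
s=r.observe(); print(go(s,[H[0][0],H[0][1],.083],jaw(s)))
```

```text
[array([0.4802, 0.0998, 0.097 ]), array([0.4681, 0.308 , 0.097 ]), array([0.4765, 0.2033, 0.104 ]), array([0.4762, 0.1304, 0.072 ]), array([0.4724, 0.2768, 0.072 ])]
93.32612857132122 0.20855131263072885 [0.47415 0.2039  0.097  ]
778 [173.05269923 152.1529563 ] [0.4738703  0.20367254 0.102     ] [((173.00210571289062, 151.4005126953125), (61.3708381652832, 14.549399375915527), 13.736268043518066)]
0.36315897 [0.54607701 0.11692919 0.45471789] [0.4803 0.0998 0.0973]
0.34896493 [0.54607701 0.11692919 0.45471789] [0.4685 0.307  0.0989]
([170.8, 2.9, -5.9], [0.0, -0.0, 0.002])
```

{"fn": "servo_tool", "kwargs": {
  "travel": [
    [40,3,-6],
    [80,3,-6],
    [120,3,-6],
    [150,3,-6],
    [165,3,-6],
    [169,3,-6],
    [169,3,-6]
  ],
  "angular": [
    [0,0,0],
    [0,0,0],
    [0,0,0],
    [0,0,0],
    [0,0,0],
    [0,0,0],
    [0,0,0]
  ],
  "fingers": [0.5,0.5,0.5,0.5,0.5,0.5,0.5],
  "squeeze": 25
}}

```text
time_s: 3.0
tcp_pos: [0.4816, 0.1001, 0.0861]
eef_rot: [44.2, 90.0, -28.1]
ft_force: [-0.6, 0.1, 0.1]
finger_gap: 0.498
```

{"fn": "servo_tool", "kwargs": {
  "travel": [
    [0,0,0],
    [0,0,0],
    [0,0,0],
    [0,0,0],
    [0,0,0],
    [0,0,0]
  ],
  "angular": [
    [0,0,0],
    [0,0,0],
    [0,0,0],
    [0,0,0],
    [0,0,0],
    [0,0,0]
  ],
  "fingers": [0.1,0.1,0.1,0.1,0.1,0.1]
}}

```text
time_s: 3.6
tcp_pos: [0.4808, 0.1011, 0.0855]
eef_rot: [87.4, 90.0, 15.2]
ft_force: [0.5, -0.2, 0.8]
finger_gap: 0.102
```

Run:
```python
from h import *
from workcell import r,optics
s=r.observe(); c=optics.camera("wrist"); cv2.imwrite("pics/w3.png",cv2.resize(c["pixels"],(800,600)))
print(s["tcp_pos"],s["qpos"],jaw(s),s["finger_gap"])
```

```text
[0.48083113 0.10111161 0.08553379] [   6.48327583   16.51252173  -29.74688183  118.97169695   11.0957586
   47.12676451 -102.02552841] -72.19097578607767 0.10164363486125537
```

View pics/w3.png

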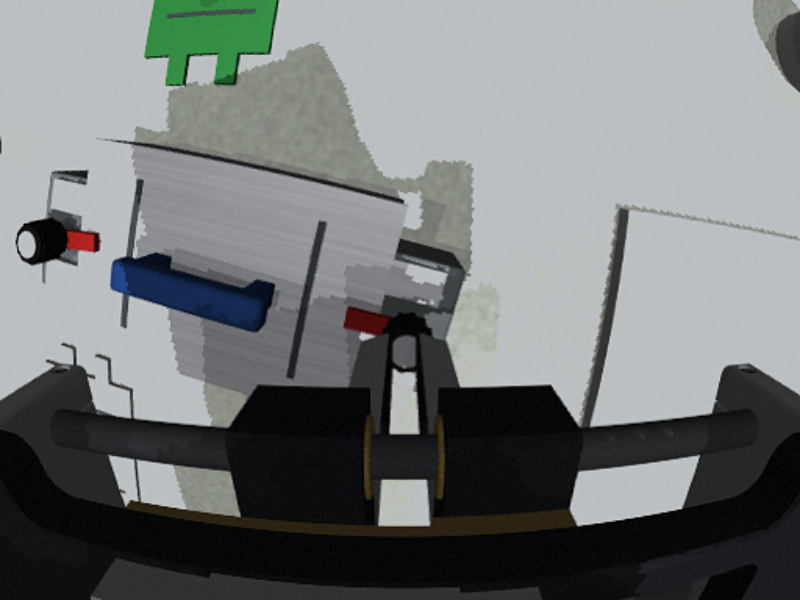

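The claw and head (405,340) sit above the pads in the picture, so the pads closed beside the head. I'll measure the offset.

Run:
```python
from h import *
from workcell import r,optics
s=r.observe(); c=optics.camera("wrist"); pickle.dump(c,open("w3.pkl","wb")); k=1.5625
R=Ro.from_euler("xyz",s["eef_rot"],degrees=True)
def pt(u,v):
    o,d=ray(c,u/k,v/k,True); z=float(c["depth"][int(v/k),int(u/k)]); X=o+d*z/(np.array(c["R"])[2]@d); return X.round(4),(R.inv().apply(X-s["tcp_pos"])*1000).round(1)
for n,u,v in (("headtop",404,352),("head",408,325),("fingL",372,342),("fingR",440,342),("fingLb",372,375),("otherhead",27,246),("handle",190,293),("claw",350,317),("padgapL",384,370),("padgapR",420,370)): print(n,*pt(u,v))
print("cam",-np.array(c["R"]).T@c["t"], (R.inv().apply(-np.array(c["R"]).T@c["t"]-s["tcp_pos"])*1000).round(1))
```

```text
headtop [0.4773 0.1012 0.0959] [-10.4  -3.3  -1.1]
head [0.4887 0.1029 0.0923] [-6.8  8.1  0.7]
fingL [0.4853 0.1168 0.1175] [-32.    9.1 -13.6]
fingR [0.4934 0.0916 0.1175] [-32.    9.1  12.9]
fingLb [0.4869 0.115  0.1516] [-66.1  10.  -11.4]
otherhead [0.4672 0.308  0.0983] [ -12.8   50.3 -201.1]
handle [0.4763 0.1993 0.1045] [-19.   25.8 -94.8]
claw [0.4776 0.129  0.0711] [ 14.4   5.4 -27.5]
padgapL [0.4879 0.1115 0.1472] [-61.7   9.9  -7.7]
padgapR [0.4898 0.0995 0.1429] [-57.4   8.1   4.3]
cam [0.54718831 0.12375595 0.28813437] [-202.6   70.1   -1.2]
```

Run:
```python
from h import *
from workcell import r
print("tips",r.tips_ahead,[a for a in dir(r) if a[0]!="_"])
s=r.observe(); R=Ro.from_euler("xyz",s["eef_rot"],degrees=True); k=1.5625
c=pickle.load(open("w3.pkl","rb"))
def pt(c,tp,u,v):
    o,d=ray(c,u,v,True); z=float(c["depth"][v,u]); X=o+d*z/(np.array(c["R"])[2]@d); return (R.inv().apply(X-tp)*1000).round(0).tolist()
for u in (233,238,244,259,270,278,283): print(u,[pt(c,s["tcp_pos"],u,v) for v in range(208,236,4)])
c=pickle.load(open("w2.pkl","rb"))
for u in (212,216,220,300,304): print(u,[pt(c,np.array([.47892,.09418,.25231]),u,v) for v in range(208,236,4)])
```

```text
tips 0.008 ['IKError', 'observe', 'tips_ahead']
233 [[13.0, 2.0, -21.0], [14.0, -2.0, -21.0], [22.0, -8.0, -21.0], [-36.0, 10.0, -16.0], [-43.0, 10.0, -16.0], [-50.0, 10.0, -15.0], [-55.0, 10.0, -15.0]]
238 [[14.0, 1.0, -17.0], [13.0, -1.0, -17.0], [20.0, -7.0, -17.0], [-36.0, 10.0, -13.0], [-42.0, 10.0, -13.0], [-50.0, 10.0, -12.0], [-55.0, 10.0, -12.0]]
244 [[15.0, 1.0, -12.0], [13.0, -2.0, -12.0], [-29.0, 10.0, -10.0], [-37.0, 10.0, -10.0], [-43.0, 10.0, -9.0], [-203.0, 70.0, -1.0], [-57.0, 11.0, -9.0]]
259 [[-7.0, 8.0, -1.0], [-12.0, 7.0, -1.0], [-12.0, 4.0, -1.0], [-12.0, 1.0, -1.0], [-12.0, -2.0, -1.0], [-12.0, -5.0, -1.0], [-12.0, -8.0, -1.0]]
270 [[-3.0, 7.0, 7.0], [-9.0, 6.0, 7.0], [-28.0, 10.0, 6.0], [-37.0, 10.0, 6.0], [-43.0, 10.0, 5.0], [-48.0, 10.0, 5.0], [-51.0, 8.0, 5.0]]
278 [[26.0, -2.0, 15.0], [24.0, -5.0, 15.0], [-28.0, 10.0, 11.0], [-36.0, 10.0, 10.0], [-42.0, 10.0, 10.0], [-48.0, 10.0, 10.0], [-55.0, 10.0, 9.0]]
283 [[25.0, -2.0, 19.0], [24.0, -5.0, 19.0], [26.0, -9.0, 19.0], [-35.0, 9.0, 14.0], [-44.0, 10.0, 13.0], [-50.0, 10.0, 12.0], [-55.0, 10.0, 12.0]]
212 [[253.0, -75.0, -76.0], [252.0, -82.0, -77.0], [-29.0, 10.0, -30.0], [-38.0, 10.0, -29.0], [-44.0, 10.0, -28.0], [-51.0, 11.0, -27.0], [-54.0, 9.0, -26.0]]
216 [[253.0, -75.0, -70.0], [254.0, -83.0, -70.0], [-29.0, 10.0, -28.0], [-37.0, 10.0, -26.0], [-41.0, 9.0, -26.0], [-46.0, 9.0, -25.0], [-48.0, 7.0, -25.0]]
220 [[254.0, -76.0, -63.0], [255.0, -83.0, -64.0], [-24.0, 8.0, -26.0], [-32.0, 8.0, -25.0], [-32.0, 6.0, -25.0], [-32.0, 3.0, -25.0], [-32.0, 1.0, -25.0]]
300 [[252.0, -75.0, 66.0], [254.0, -83.0, 67.0], [-29.0, 10.0, 25.0], [-37.0, 10.0, 24.0], [-40.0, 9.0, 23.0], [-45.0, 8.0, 23.0], [-49.0, 7.0, 22.0]]
304 [[253.0, -75.0, 73.0], [253.0, -82.0, 73.0], [-28.0, 10.0, 27.0], [-37.0, 10.0, 26.0], [-44.0, 10.0, 25.0], [-50.0, 10.0, 24.0], [-53.0, 9.0, 24.0]]
```

Depth says the visible finger ends about 26 mm behind the TCP, so the fingers closed above the head. I'll raise clear and measure the true tip with the outside cameras.

{"fn": "servo_tool", "kwargs": {
  "travel": [
    [-20,0,0],
    [-60,0,0],
    [-90,0,0],
    [-90,0,0],
    [-90,0,0]
  ],
  "angular": [
    [0,0,0],
    [0,0,0],
    [0,0,0],
    [0,0,0],
    [0,0,0]
  ],
  "fingers": [0.5,0.5,0.5,0.5,0.5]
}}

```text
time_s: 4.2
tcp_pos: [0.481, 0.101, 0.1757]
eef_rot: [67.8, 89.9, -4.4]
ft_force: [-0.6, 0.1, -1.6]
finger_gap: 0.48
```

Run:
```python
from h import *
from workcell import r,optics
s=r.observe(); R=Ro.from_euler("xyz",s["eef_rot"],degrees=True); print(s["tcp_pos"],s["finger_gap"])
for n in ("scene","wrist","top"):
    c=optics.camera(n); dep=c["depth"].astype(float); f=192/np.tan(np.radians(c["vertical_fov"])/2)
    v,u=np.mgrid[0:384,0:512]; x,y=(u-c["cx"])/f,(v-c["cy"])/f
    if n=="wrist":
        t=np.hypot(x,y); q=np.tan(t)/np.maximum(t,1e-9); x,y=x*q,y*q
    P=np.stack([x*dep,y*dep,dep],-1)[dep>0]; X=(P-c["t"])@np.array(c["R"])
    L=R.inv().apply(X-s["tcp_pos"])*1000
    m=(abs(L[:,1])<14)&(abs(L[:,2])<55)&(L[:,0]>-90)&(L[:,0]<45); print(n,m.sum(),np.histogram(L[m,0],np.arange(-90,50,8)))
    if n=="scene":
        cv2.imwrite("pics/s2.png",cv2.resize(c["pixels"][80:210,200:370],(680,520),interpolation=cv2.INTER_CUBIC))
```

```text
[0.48101772 0.10099198 0.17570853] 0.4795929055239779
scene 240 (array([34, 30, 33, 30, 31, 34, 26, 21,  1,  0,  0,  0,  0,  0,  0,  0,  0]), array([-90, -82, -74, -66, -58, -50, -42, -34, -26, -18, -10,  -2,   6,
        14,  22,  30,  38,  46]))
wrist 3274 (array([560, 545, 478, 420, 378, 329, 289, 208,  67,   0,   0,   0,   0,
         0,   0,   0,   0]), array([-90, -82, -74, -66, -58, -50, -42, -34, -26, -18, -10,  -2,   6,
        14,  22,  30,  38,  46]))
top 0 (array([0, 0, 0, 0, 0, 0, 0, 0, 0, 0, 0, 0, 0, 0, 0, 0, 0]), array([-90, -82, -74, -66, -58, -50, -42, -34, -26, -18, -10,  -2,   6,
        14,  22,  30,  38,  46]))
```

View pics/s2.png

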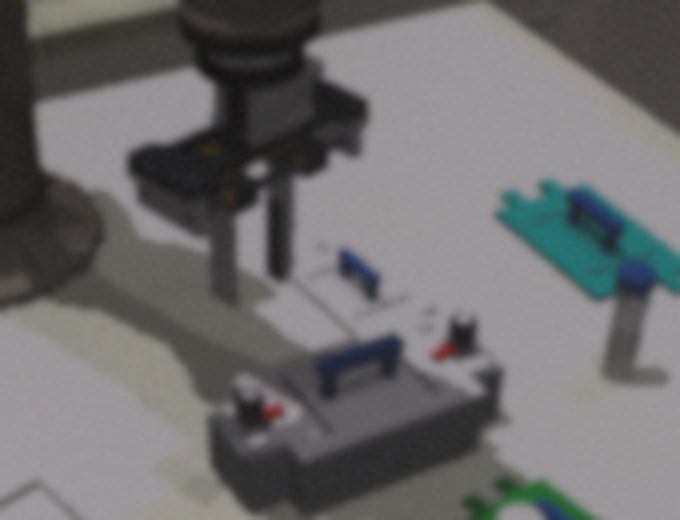

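Both the scene and wrist cameras put the real tips about 22 to 24 mm behind the reported TCP, not 8 mm ahead as stated. I trust the pictures and will descend in steps, watching the force.

{"fn": "servo_tool", "kwargs": {
  "travel": [
    [40,-2,0],
    [80,-2,0],
    [100,-2,0],
    [110,-2,0],
    [113,-2,0],
    [116,-2,0],
    [116,-2,0]
  ],
  "angular": [
    [0,0,0],
    [0,0,0],
    [0,0,0],
    [0,0,0],
    [0,0,0],
    [0,0,0],
    [0,0,0]
  ],
  "fingers": [0.5,0.5,0.5,0.5,0.5,0.5,0.5]
}}

```text
time_s: 5.05
tcp_pos: [0.4793, 0.1006, 0.06]
eef_rot: [83.0, 89.9, 10.8]
ft_force: [-0.5, 0.5, 1.4]
finger_gap: 0.499
```

{"fn": "servo_tool", "kwargs": {
  "travel": [
    [2,0,0],
    [4,0,0],
    [4,0,0]
  ],
  "angular": [
    [0,0,0],
    [0,0,0],
    [0,0,0]
  ],
  "fingers": [0.5,0.5,0.5]
}}

```text
time_s: 5.35
tcp_pos: [0.4789, 0.1004, 0.0555]
eef_rot: [71.9, 90.0, -0.3]
ft_force: [-0.6, -0.2, 0.1]
finger_gap: 0.498
```

{"fn": "servo_tool", "kwargs": {
  "travel": [
    [0,0,0],
    [0,0,0],
    [0,0,0],
    [0,0,0],
    [0,0,0]
  ],
  "angular": [
    [0,0,0],
    [0,0,0],
    [0,0,0],
    [0,0,0],
    [0,0,0]
  ],
  "fingers": [0.1,0.1,0.1,0.1,0.1]
}}

```text
time_s: 5.85
tcp_pos: [0.4793, 0.0995, 0.0556]
eef_rot: [8.0, 89.9, -64.2]
ft_force: [2.9, -5.2, 2.5]
finger_gap: 0.224
```

Gripped: 0.224 of 94 mm is about 21 mm. Turning counter-clockwise (about tool −x).

{"fn": "servo_tool", "kwargs": {
  "travel": [
    [0,0,0],
    [0,0,0],
    [0,0,0],
    [0,0,0],
    [0,0,0],
    [0,0,0],
    [0,0,0],
    [0,0,0]
  ],
  "angular": [
    [-0.14,0,0],
    [-0.28,0,0],
    [-0.42,0,0],
    [-0.56,0,0],
    [-0.7,0,0],
    [-0.84,0,0],
    [-0.98,0,0],
    [-1.12,0,0]
  ],
  "fingers": [0.1,0.1,0.1,0.1,0.1,0.1,0.1,0.1]
}}

```text
time_s: 6.65
tcp_pos: [0.4787, 0.1, 0.0556]
eef_rot: [-115.9, 90.0, -123.6]
ft_force: [-3.8, -2.8, 5.8]
finger_gap: 0.226
```

Run:
```python
from h import *
from workcell import r,optics
s=r.observe(); print(s["tcp_pos"],jaw(s),s["qpos"],s["torque"],s["ft_force"])
c=optics.camera("top")
for a,ce,p in blobs(c,(0,90,40),(10,255,255),(175,180,255,230)): print(a,ce)
```

```text
[0.47866754 0.09999061 0.05555142] -7.7198768946381024 [ 17.00853945  21.76135349 -42.79729917 119.94081944  20.65260757
  45.67856101 -46.16946118] [-0.68432068  0.78351855 -0.04268231] [-3.79855952 -2.75208062  5.776913  ]
12 [190.75 203.75]
```

{"fn": "servo_tool", "kwargs": {
  "travel": [
    [0,0,0],
    [0,0,0],
    [0,0,0],
    [0,0,0],
    [0,0,0],
    [0,0,0],
    [0,0,0],
    [0,0,0]
  ],
  "angular": [
    [-0.14,0,0],
    [-0.28,0,0],
    [-0.42,0,0],
    [-0.56,0,0],
    [-0.7,0,0],
    [-0.84,0,0],
    [-0.98,0,0],
    [-1.12,0,0]
  ],
  "fingers": [0.1,0.1,0.1,0.1,0.1,0.1,0.1,0.1]
}}

```text
time_s: 7.5
tcp_pos: [0.4781, 0.0996, 0.0555]
eef_rot: [175.0, 89.9, -128.5]
ft_force: [-7.6, -4.8, 11.3]
finger_gap: 0.226
```

{"fn": "servo_tool", "kwargs": {
  "travel": [
    [0,0,0],
    [0,0,0],
    [0,0,0],
    [0,0,0],
    [0,0,0],
    [0,0,0]
  ],
  "angular": [
    [-0.14,0,0],
    [-0.28,0,0],
    [-0.4,0,0],
    [-0.5,0,0],
    [-0.58,0,0],
    [-0.58,0,0]
  ],
  "fingers": [0.1,0.1,0.1,0.1,0.1,0.1]
}}

```text
time_s: 8.1
tcp_pos: [0.478, 0.0992, 0.0555]
eef_rot: [140.6, 89.8, -129.9]
ft_force: [-8.6, -7.6, 16.9]
finger_gap: 0.23
```

Run:
```python
from h import *
from workcell import r
s=r.observe(); print(s["tcp_pos"],jaw(s),s["qpos"],s["torque"],s["ft_force"],s["finger_gap"])
```

```text
[0.47804202 0.0991925  0.05546424] 89.512377249051 [ 33.03069538  30.26971498 -64.43009995 119.22993804  35.0759626
  52.46294781  38.28756092] [-1.89700837  1.916419    0.01660116] [-8.59498862 -7.61152201 16.89208308] 0.229619275770811
```

{"fn": "servo_tool", "kwargs": {
  "travel": [
    [0,0,0],
    [0,0,0],
    [0,0,0],
    [-30,0,0],
    [-70,0,0],
    [-120,0,0],
    [-150,0,0],
    [-150,0,0]
  ],
  "angular": [
    [0,0,0],
    [0,0,0],
    [0,0,0],
    [0,0,0],
    [0,0,0],
    [0.14,0,0],
    [0.28,0,0],
    [0.42,0,0]
  ],
  "fingers": [0.5,0.5,0.5,0.5,0.5,0.5,0.5,0.5]
}}

```text
time_s: 8.9
tcp_pos: [0.4809, 0.1014, 0.2094]
eef_rot: [-65.7, 89.7, -0.7]
ft_force: [0.1, 0.2, -1.2]
finger_gap: 0.501
```

Run:
```python
from h import *
from workcell import r,optics
s=r.observe(); c=optics.camera("wrist"); cv2.imwrite("pics/w4.png",cv2.resize(c["pixels"],(800,600))); pickle.dump(c,open("w4.pkl","wb"))
print(s["tcp_pos"],s["qpos"],jaw(s),go(s,[.467,.3085,.17],-80))
B=(0,0,512,384)
for lo,hi in (((0,140,60),(8,255,255)),((172,140,60),(180,255,255))):
  for a,ce,p in blobs(c,lo,hi,B,8): print(a,ce.round(1),plane(c,*ce,.07,True).round(4))
```

```text
[0.48092924 0.10137766 0.20941625] [ 38.59279387  14.22164152 -65.58667323 110.53857033  14.60069137
  63.91249759  32.19594159] 64.97506509019179 ([39.3, 100.5, 181.7], [-0.611, 0.001, 0.006])
128 [393.6 105.9] [0.4706 0.29   0.07  ]
134 [237.4 177.9] [0.4725 0.0799 0.07  ]
```

Run:
```python
import cv2,pickle
c=pickle.load(open("w4.pkl","rb")); cv2.imwrite("pics/w4c.png",cv2.hconcat([cv2.resize(c["pixels"][140:215,190:290],(400,300),interpolation=cv2.INTER_CUBIC),cv2.resize(c["pixels"][70:145,350:450],(400,300),interpolation=cv2.INTER_CUBIC)]))
```

```text
(no output)
```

View pics/w4c.png

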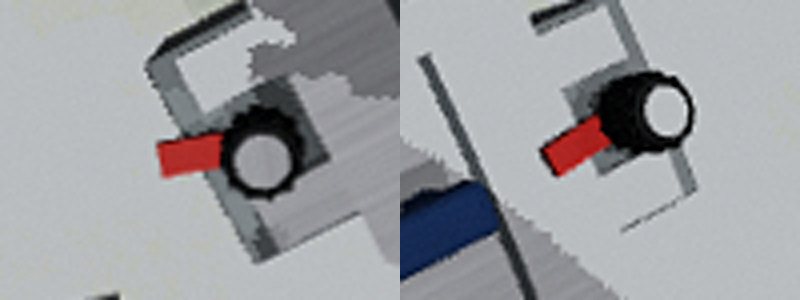

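The claw of the first screw now points outwards (crop tip at (161,160), head at (262,161)). The second still points inwards.

Run:
```python
from h import *
c=pickle.load(open("w4.pkl","rb"))
h1=plane(c,190+262/4,140+161/4,.097,True);t1=plane(c,190+161/4,140+160/4,.071,True)
h2=plane(c,350+268/4,70+111/4,.097,True);t2=plane(c,350+148/4,70+161/4,.071,True)
ax=h2-h1; A=np.degrees(np.arctan2(ax[1],ax[0])); print(h1,h2,A)
for h,t,z in ((h1,t1,A),(h2,t2,A+180)):
    v=(t-h)[:2]; a=np.degrees(np.arctan2(v[1],v[0])); print(np.linalg.norm(v),a,np.radians((a-z+40)%360-40))
```

```text
[0.4788626  0.10066949 0.097     ] [0.46831012 0.31100465 0.097     ] 92.87211044273718
0.030378685908885445 -104.80781668356904 2.8330197137230906
0.03234339790376995 -83.35033219500674 0.06593081365432144
```

{"fn": "servo_tool", "kwargs": {
  "travel": [
    [0,20,36],
    [0,40,72],
    [0,60,108],
    [0,80,145],
    [0,100,182],
    [0,100,182],
    [0,100,182],
    [0,100,182]
  ],
  "angular": [
    [0.14,0,0],
    [0.28,0,0],
    [0.42,0,0],
    [0.56,0,0],
    [0.7,0,0],
    [0.84,0,0],
    [0.98,0,0],
    [1.12,0,0]
  ],
  "fingers": [0.5,0.5,0.5,0.5,0.5,0.5,0.5,0.5]
}}

```text
time_s: 9.75
tcp_pos: [0.4633, 0.3082, 0.2045]
eef_rot: [-171.7, 89.9, -169.3]
ft_force: [-0.5, -0.3, 0.3]
finger_gap: 0.501
```

{"fn": "servo_tool", "kwargs": {
  "travel": [
    [0,0,0],
    [0,0,0],
    [0,0,0],
    [0,0,0],
    [0,0,0],
    [0,0,0],
    [0,0,0],
    [0,0,0]
  ],
  "angular": [
    [0.14,0,0],
    [0.28,0,0],
    [0.42,0,0],
    [0.56,0,0],
    [0.7,0,0],
    [0.84,0,0],
    [0.98,0,0],
    [1.12,0,0]
  ],
  "fingers": [0.5,0.5,0.5,0.5,0.5,0.5,0.5,0.5]
}}

```text
time_s: 10.55
tcp_pos: [0.4637, 0.3075, 0.2046]
eef_rot: [-88.2, 89.9, -150.0]
ft_force: [0.3, -0.3, 0.7]
finger_gap: 0.501
```

Run:
```python
from h import *
from workcell import r,optics
s=r.observe(); print(s["tcp_pos"],s["qpos"],jaw(s),go(s,[.4675,.309,.055],-72))
c=optics.camera("wrist"); pickle.dump(c,open("w5.pkl","wb"))
for a,ce,p in blobs(c,(0,140,60),(8,255,255),(0,0,512,384),8): print(a,ce.round(1),plane(c,*ce,.07,True).round(4))
# black head top: bright disc detection via depth ~.097 height near expected place
f=192/np.tan(np.radians(c["vertical_fov"])/2); dep=c["depth"].astype(float)
v,u=np.mgrid[0:384,0:512]; x,y=(u-c["cx"])/f,(v-c["cy"])/f; t=np.hypot(x,y); q=np.tan(t)/np.maximum(t,1e-9)
X=(np.stack([x*q*dep,y*q*dep,dep],-1)-c["t"])@np.array(c["R"])
m=(dep>0)&(abs(X[...,2]-.097)<.004)&(np.hypot(X[...,0]-.468,X[...,1]-.309)<.02); P=X[m]; print(len(P),P.mean(0),P.min(0),P.max(0))
```

```text
[0.46368159 0.307537   0.20460252] [  -6.60080929   16.21335644  -40.03207108  103.87740398   11.4967283
   64.09577078 -112.37092388] -61.78939045633095 ([149.6, 4.2, 0.5], [0.178, 0.0, 0.001])
120 [276.6 179.8] [0.471  0.2887 0.07  ]
335 [0.46786345 0.31019758 0.0966108 ] [0.45587839 0.2985574  0.09313788] [0.47924765 0.3216537  0.09930259]
```

{"fn": "servo_tool", "kwargs": {
  "travel": [
    [40,3,0],
    [80,3,0],
    [115,3,0],
    [135,3,0],
    [144,3,0],
    [149,3,0],
    [149,3,0]
  ],
  "angular": [
    [0,0,0],
    [0,0,0],
    [0,0,0],
    [0,0,0],
    [0,0,0],
    [0,0,0],
    [0,0,0]
  ],
  "fingers": [0.5,0.5,0.5,0.5,0.5,0.5,0.5]
}}

```text
time_s: 11.3
tcp_pos: [0.4667, 0.3092, 0.0566]
eef_rot: [-176.2, 90.0, 122.3]
ft_force: [-0.0, 0.5, 0.0]
finger_gap: 0.499
```

{"fn": "servo_tool", "kwargs": {
  "travel": [
    [0,0,0],
    [0,0,0],
    [0,0,0],
    [0,0,0],
    [0,0,0]
  ],
  "angular": [
    [0,0,0],
    [0,0,0],
    [0,0,0],
    [0,0,0],
    [0,0,0]
  ],
  "fingers": [0.1,0.1,0.1,0.1,0.1]
}}

```text
time_s: 11.8
tcp_pos: [0.4672, 0.3088, 0.057]
eef_rot: [50.6, 89.9, -11.1]
ft_force: [0.5, -2.7, 5.9]
finger_gap: 0.222
```

{"fn": "servo_tool", "kwargs": {
  "travel": [
    [0,0,0],
    [0,0,0],
    [0,0,0],
    [0,0,0],
    [0,0,0],
    [0,0,0],
    [0,0,0],
    [0,0,0]
  ],
  "angular": [
    [-0.14,0,0],
    [-0.28,0,0],
    [-0.42,0,0],
    [-0.56,0,0],
    [-0.7,0,0],
    [-0.84,0,0],
    [-0.98,0,0],
    [-1.12,0,0]
  ],
  "fingers": [0.1,0.1,0.1,0.1,0.1,0.1,0.1,0.1]
}}

```text
time_s: 12.6
tcp_pos: [0.4675, 0.3086, 0.057]
eef_rot: [-20.0, 89.9, -17.2]
ft_force: [1.2, -3.4, 5.4]
finger_gap: 0.226
```

{"fn": "servo_tool", "kwargs": {
  "travel": [
    [0,0,0],
    [0,0,0],
    [0,0,0],
    [0,0,0],
    [0,0,0],
    [0,0,0],
    [0,0,0],
    [0,0,0]
  ],
  "angular": [
    [-0.14,0,0],
    [-0.28,0,0],
    [-0.42,0,0],
    [-0.56,0,0],
    [-0.7,0,0],
    [-0.84,0,0],
    [-0.98,0,0],
    [-1.12,0,0]
  ],
  "fingers": [0.1,0.1,0.1,0.1,0.1,0.1,0.1,0.1]
}}

```text
time_s: 13.4
tcp_pos: [0.4677, 0.3088, 0.0571]
eef_rot: [-70.7, 89.9, -3.7]
ft_force: [2.8, -3.0, 5.6]
finger_gap: 0.226
```

{"fn": "servo_tool", "kwargs": {
  "travel": [
    [0,0,0],
    [0,0,0],
    [0,0,0],
    [0,0,0],
    [0,0,0],
    [0,0,0]
  ],
  "angular": [
    [-0.14,0,0],
    [-0.28,0,0],
    [-0.4,0,0],
    [-0.5,0,0],
    [-0.58,0,0],
    [-0.58,0,0]
  ],
  "fingers": [0.1,0.1,0.1,0.1,0.1,0.1]
}}

```text
time_s: 14.0
tcp_pos: [0.4677, 0.309, 0.057]
eef_rot: [-93.0, 89.9, 7.0]
ft_force: [2.4, -1.4, 5.5]
finger_gap: 0.229
```

Run:
```python
from h import *
from workcell import r
s=r.observe(); print(s["tcp_pos"],jaw(s),s["qpos"],s["torque"],s["ft_force"],s["finger_gap"])
```

```text
[0.46771477 0.30896987 0.05704327] 100.0477984442654 [ 10.20958598  39.63358353 -67.79901329 110.31717928  42.85564226
  60.4040107   23.60205158] [-0.41210461 -0.88919815 -0.17803833] [ 2.37151831 -1.37826557  5.48261524] 0.22907291389232065
```

{"fn": "servo_tool", "kwargs": {
  "travel": [
    [0,0,0],
    [0,0,0],
    [0,0,0],
    [-30,0,0],
    [-70,0,0],
    [-120,0,0],
    [-150,0,0],
    [-150,0,0]
  ],
  "angular": [
    [0,0,0],
    [0,0,0],
    [0,0,0],
    [0,0,0],
    [0,0,0],
    [0.14,0,0],
    [0.28,0,0],
    [0.42,0,0]
  ],
  "fingers": [0.5,0.5,0.5,0.5,0.5,0.5,0.5,0.5]
}}

```text
time_s: 14.8
tcp_pos: [0.4678, 0.3107, 0.2107]
eef_rot: [-47.4, 89.7, 28.1]
ft_force: [0.2, 0.9, -0.8]
finger_gap: 0.501
```

Run:
```python
from h import *
from workcell import r,optics
s=r.observe(); print(s["tcp_pos"],s["qpos"],jaw(s),go(s,[.474,.204,.20],jaw(s)))
c=optics.camera("wrist"); pickle.dump(c,open("w6.pkl","wb")); cv2.imwrite("pics/w6.png",cv2.resize(c["pixels"],(800,600),interpolation=cv2.INTER_CUBIC))
for a,ce,p in blobs(c,(0,140,60),(8,255,255),(0,0,512,384),8): print(a,ce.round(1),plane(c,*ce,.07,True).round(4))
```

```text
[0.46781631 0.31073024 0.21067476] [ 11.69367957  24.21137197 -65.99181424 102.29595544  23.83874352
  68.7926173   14.28742319] 75.52509514084572 ([10.4, -32.6, -101.8], [-0.0, 0.004, 0.004])
137 [273.7 174.9] [0.4712 0.3306 0.07  ]
40 [ 91.8 221.7] [0.4704 0.0752 0.07  ]
```

View pics/w6.png

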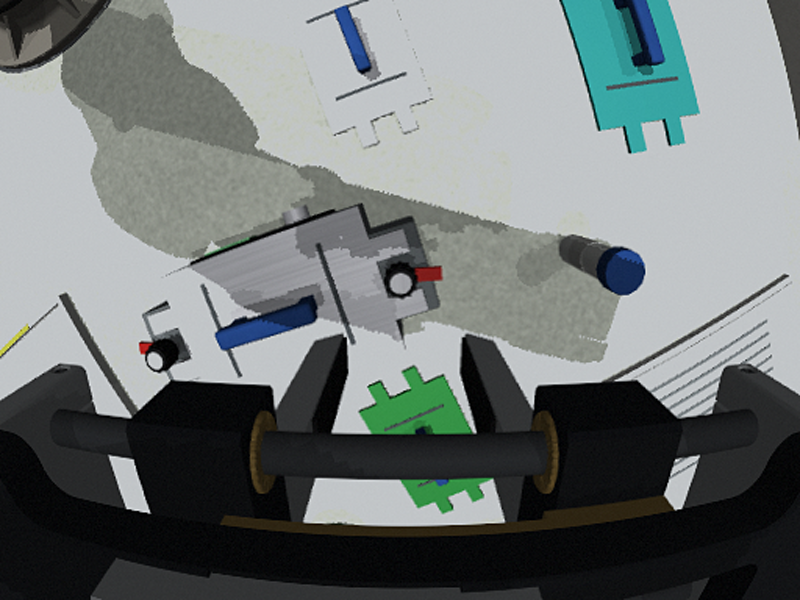

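Both claws point outwards: the second screw has its head at (400,282) and claw tip at (442,273), the first its head at (161,354) and claw at (145,347).

Run:
```python
from h import *
from workcell import r
c=pickle.load(open("w6.pkl","rb")); k=1.5625
h2=plane(c,400/k,282/k,.097,True);t2=plane(c,442/k,273/k,.071,True)
print(h2,t2); v=(t2-h2)[:2]; a=np.degrees(np.arctan2(v[1],v[0])); print(np.radians((a-(93+180))%360))
for a,ce,p in blobs(c,(100,120,30),(130,255,255),(130,180,210,230),100): print(a,ce,plane(c,*ce,.100,True),cv2.minAreaRect(p.astype(np.float32)))
e=[plane(c,u/k,v/k,.104,True) for u,v in ((219,333),(313,300))]; print(e); d=e[1]-e[0];print(np.degrees(np.arctan2(d[1],d[0])))
s=r.observe(); print(go(s,[.4745,.204,.055],3))
```

```text
[0.46671028 0.31027363 0.097     ] [0.47345824 0.34107997 0.071     ]
2.873593952957965
900 [169.94       207.80555556] [0.47191422 0.20767955 0.1       ] ((169.40000915527344, 207.20001220703125), (16.443843841552734, 65.1429214477539), 71.56505584716797)
[array([0.4683255, 0.1711514, 0.104    ]), array([0.46227361, 0.24885094, 0.104     ])]
94.45368310520942
([153.6, -33.9, -100.8], [1.256, 0.004, 0.001])
```

Screw two reads about 2.87 rad and screw one about 2.83. Now over to the handle.

{"fn": "servo_tool", "kwargs": {
  "travel": [
    [0,-7,-20],
    [0,-14,-40],
    [0,-21,-60],
    [0,-28,-80],
    [0,-33,-100],
    [0,-33,-100],
    [0,-33,-100],
    [0,-33,-100]
  ],
  "angular": [
    [0.14,0,0],
    [0.28,0,0],
    [0.42,0,0],
    [0.56,0,0],
    [0.7,0,0],
    [0.84,0,0],
    [0.98,0,0],
    [1.12,0,0]
  ],
  "fingers": [0.5,0.5,0.5,0.5,0.5,0.5,0.5,0.5]
}}

```text
time_s: 15.65
tcp_pos: [0.4738, 0.2035, 0.2058]
eef_rot: [-164.2, 89.9, -152.7]
ft_force: [0.3, 1.0, -0.1]
finger_gap: 0.501
```

{"fn": "servo_tool", "kwargs": {
  "travel": [
    [10,0,0],
    [20,0,0],
    [20,0,0]
  ],
  "angular": [
    [0.13,0,0],
    [0.14,0,0],
    [0.14,0,0]
  ],
  "fingers": [0.5,0.5,0.5]
}}

```text
time_s: 15.95
tcp_pos: [0.4732, 0.2036, 0.1848]
eef_rot: [-165.2, 89.8, -161.2]
ft_force: [-0.7, -0.3, 0.0]
finger_gap: 0.502
```

Run:
```python
from h import *
from workcell import r,optics
s=r.observe(); print(s["tcp_pos"],s["qpos"],jaw(s),go(s,[.4740,.205,.055],3.3))
c=optics.camera("wrist")
f=192/np.tan(np.radians(c["vertical_fov"])/2); dep=c["depth"].astype(float)
v,u=np.mgrid[0:384,0:512]; x,y=(u-c["cx"])/f,(v-c["cy"])/f; t=np.hypot(x,y); q=np.tan(t)/np.maximum(t,1e-9)
X=(np.stack([x*q*dep,y*q*dep,dep],-1)-c["t"])@np.array(c["R"])
m=(dep>0)&(abs(X[...,2]-.104)<.003)&(np.hypot(X[...,0]-.474,X[...,1]-.205)<.06); P=X[m][:,:2].astype(np.float32)*1000; print(len(P),cv2.minAreaRect(P))
```

```text
[0.4732356  0.20358598 0.18478723] [ 14.64922291  15.68789171 -52.20132824 109.55276681  14.01065034
  61.55728201 -39.33150217] 3.9711220101750664 ([129.8, 1.4, 1.2], [0.012, -0.003, 0.001])
1213 ((473.48736572265625, 205.72117614746094), (15.62675666809082, 79.59201049804688), 3.618197202682495)
```

{"fn": "servo_tool", "kwargs": {
  "travel": [
    [35,2,0],
    [70,2,0],
    [100,2,0],
    [118,2,0],
    [127,2,0],
    [129,2,0],
    [129,2,0]
  ],
  "angular": [
    [0,0,0],
    [0,0,0],
    [0,0,0],
    [0,0,0],
    [0,0,0],
    [0,0,0],
    [0,0,0]
  ],
  "fingers": [0.5,0.5,0.5,0.5,0.5,0.5,0.5],
  "squeeze": 40
}}

```text
time_s: 16.7
tcp_pos: [0.4744, 0.2063, 0.058]
eef_rot: [42.3, 90.0, 46.1]
ft_force: [-0.1, 0.0, -0.2]
finger_gap: 0.501
```

{"fn": "servo_tool", "kwargs": {
  "travel": [
    [0,0,0],
    [0,0,0],
    [0,0,0],
    [0,0,0],
    [0,0,0],
    [0,0,0]
  ],
  "angular": [
    [0,0,0],
    [0,0,0],
    [0,0,0],
    [0,0,0],
    [0,0,0],
    [0,0,0]
  ],
  "fingers": [0.05,0.05,0.05,0.05,0.05,0.05]
}}

```text
time_s: 17.3
tcp_pos: [0.4741, 0.206, 0.0577]
eef_rot: [-96.3, 90.0, -92.6]
ft_force: [-2.9, -1.9, 7.0]
finger_gap: 0.168
```

{"fn": "servo_tool", "kwargs": {
  "travel": [
    [-3,0,0],
    [-6,0,0],
    [-10,0,0],
    [-15,0,0],
    [-20,0,0],
    [-20,0,0]
  ],
  "angular": [
    [0,0,0],
    [0,0,0],
    [0,0,0],
    [0,0,0],
    [0,0,0],
    [0,0,0]
  ],
  "fingers": [0.05,0.05,0.05,0.05,0.05,0.05]
}}

```text
time_s: 17.9
tcp_pos: [0.4745, 0.2062, 0.0783]
eef_rot: [14.4, 89.9, 18.0]
ft_force: [-0.3, -0.4, -3.9]
finger_gap: 0.17
```

{"fn": "servo_tool", "kwargs": {
  "travel": [
    [-15,0,0],
    [-30,0,0],
    [-50,0,0],
    [-70,0,0],
    [-85,0,0],
    [-90,0,0],
    [-90,0,0]
  ],
  "angular": [
    [0,0,0],
    [0,0,0],
    [0,0,0],
    [0,0,0],
    [0,0,0],
    [0,0,0],
    [0,0,0]
  ],
  "fingers": [0.05,0.05,0.05,0.05,0.05,0.05,0.05]
}}

```text
time_s: 18.6
tcp_pos: [0.4745, 0.206, 0.1682]
eef_rot: [-0.2, 89.9, 3.5]
ft_force: [-0.3, -0.6, -3.3]
finger_gap: 0.162
```

Run:
```python
from h import *
from workcell import r,optics
s=r.observe(); print(s["tcp_pos"],s["qpos"],jaw(s),s["ft_force"],s["torque"],s["finger_gap"])
print(go(s,[.530,-.185,.168],14.1))
c=optics.camera("wrist"); cv2.imwrite("pics/w7.png",cv2.resize(c["pixels"],(800,600)))
```

```text
[0.47449441 0.20596366 0.16820085] [ 13.87572614  16.94114911 -51.96315018 110.55134756  15.46871945
  59.68085976 -41.1460797 ] 3.638906468586188 [-0.31711194 -0.60894453 -3.27772875] [-0.01782401 -0.07302446  0.03531082] 0.16171188012119636
([0.2, -393.7, 30.6], [-0.183, 0.001, 0.0])
```

View pics/w7.png

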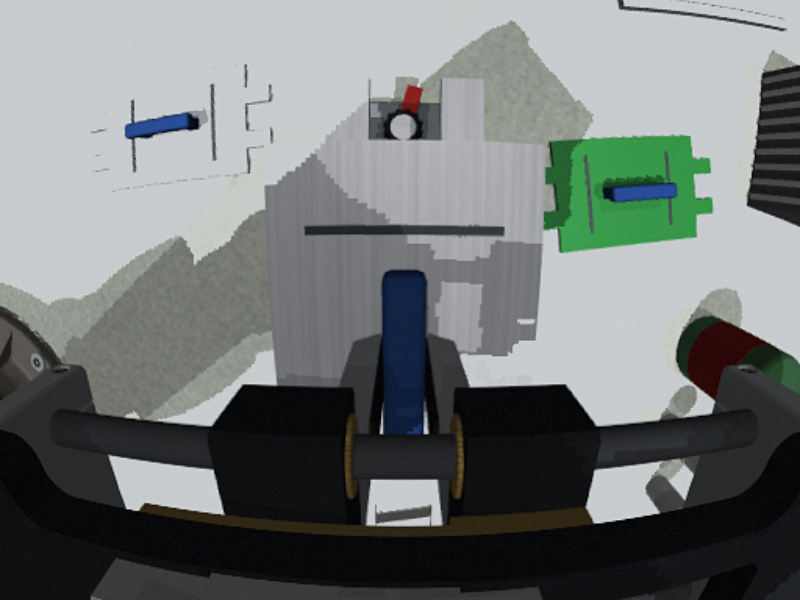

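The cover hangs level and aligned in the grip, clear of the screw (head at (403,126)). Carrying it over to the tray.

{"fn": "servo_tool", "kwargs": {
  "travel": [
    [0,-20,0],
    [0,-60,5],
    [0,-105,8],
    [0,-150,12],
    [0,-195,15],
    [0,-240,19],
    [0,-285,22],
    [0,-330,26]
  ],
  "angular": [
    [0,0,0],
    [-0.02,0,0],
    [-0.05,0,0],
    [-0.08,0,0],
    [-0.11,0,0],
    [-0.14,0,0],
    [-0.17,0,0],
    [-0.183,0,0]
  ],
  "fingers": [0.05,0.05,0.05,0.05,0.05,0.05,0.05,0.05]
}}

```text
time_s: 19.45
tcp_pos: [0.5204, -0.1236, 0.1665]
eef_rot: [151.9, 89.9, 166.1]
ft_force: [2.1, 0.7, -3.4]
finger_gap: 0.163
```

Run:
```python
from h import *
from workcell import r
s=r.observe(); print(s["tcp_pos"],jaw(s),go(s,[.530,-.185,.168],14.1))
```

```text
[ 0.52044472 -0.12356106  0.16651765] 14.214909049878953 ([-1.5, -61.9, -5.8], [0.002, -0.001, -0.001])
```

{"fn": "servo_tool", "kwargs": {
  "travel": [
    [0,-30,-3],
    [0,-55,-5],
    [0,-62,-6],
    [20,-62,-6],
    [50,-62,-6],
    [80,-62,-6],
    [105,-62,-6],
    [105,-62,-6]
  ],
  "angular": [
    [0,0,0],
    [0,0,0],
    [0,0,0],
    [0,0,0],
    [0,0,0],
    [0,0,0],
    [0,0,0],
    [0,0,0]
  ],
  "fingers": [0.05,0.05,0.05,0.05,0.05,0.05,0.05,0.05]
}}

```text
time_s: 20.25
tcp_pos: [0.5279, -0.1818, 0.059]
eef_rot: [139.8, 89.6, 154.0]
ft_force: [-0.5, 0.7, -4.1]
finger_gap: 0.168
```

Run:
```python
from h import *
from workcell import r,optics
s=r.observe(); print(s["tcp_pos"],s["eef_rot"],jaw(s),s["ft_force"],go(s,[.530,-.185,.008],14.1))
a=optics.camera("top")["pixels"][140:240,250:380]; b=optics.camera("scene")["pixels"][190:290,110:260]
cv2.imwrite("pics/t8.png",cv2.hconcat([cv2.resize(a,(390,300)),cv2.resize(b,(400,300))]))
```

```text
[ 0.52793007 -0.18175073  0.0589686 ] [139.76850928  89.64763336 153.98101768] 14.213042678385994 [-0.46400987  0.65401652 -4.06831776] ([50.9, -3.9, 1.4], [0.002, -0.005, -0.004])
```

View pics/t8.png

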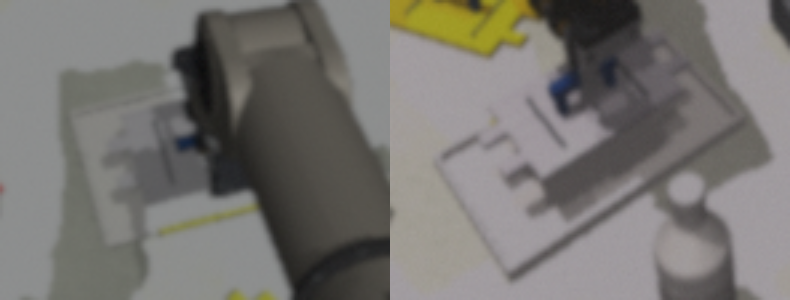

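The cover hovers inside the tray outline, parallel to it. Lowering slowly.

{"fn": "servo_tool", "kwargs": {
  "travel": [
    [15,-3,1],
    [28,-3,1],
    [38,-3,1],
    [45,-3,1],
    [49,-3,1],
    [51,-3,1],
    [51,-3,1]
  ],
  "angular": [
    [0,0,0],
    [0,-0.004,-0.004],
    [0,-0.005,-0.004],
    [0,-0.005,-0.004],
    [0,-0.005,-0.004],
    [0,-0.005,-0.004],
    [0,-0.005,-0.004]
  ],
  "fingers": [0.05,0.05,0.05,0.05,0.05,0.05,0.05]
}}

```text
time_s: 21.05
tcp_pos: [0.5322, -0.1858, 0.0114]
eef_rot: [-37.6, 89.6, -23.5]
ft_force: [0.5, 0.6, -3.3]
finger_gap: 0.166
```

{"fn": "servo_tool", "kwargs": {
  "travel": [
    [1,0,0],
    [2,0,0],
    [3,0,0],
    [3,0,0]
  ],
  "angular": [
    [0,0,0],
    [0,0,0],
    [0,0,0],
    [0,0,0]
  ],
  "fingers": [0.05,0.05,0.05,0.05]
}}

```text
time_s: 21.45
tcp_pos: [0.5321, -0.186, 0.0084]
eef_rot: [-38.3, 89.6, -24.2]
ft_force: [0.2, -0.2, -3.6]
finger_gap: 0.165
```

Still hanging (−3.6 N), about 4.5 mm to go.

{"fn": "servo_tool", "kwargs": {
  "travel": [
    [1,0,0],
    [2,0,0],
    [3,0,0],
    [3.5,0,0],
    [3.5,0,0]
  ],
  "angular": [
    [0,0,0],
    [0,0,0],
    [0,0,0],
    [0,0,0],
    [0,0,0]
  ],
  "fingers": [0.05,0.05,0.05,0.05,0.05]
}}

```text
time_s: 21.95
tcp_pos: [0.5321, -0.1859, 0.0048]
eef_rot: [-38.2, 89.6, -24.0]
ft_force: [0.3, -0.2, -4.6]
finger_gap: 0.166
```

{"fn": "servo_tool", "kwargs": {
  "travel": [
    [0.5,0,0],
    [1,0,0],
    [1,0,0]
  ],
  "angular": [
    [0,0,0],
    [0,0,0],
    [0,0,0]
  ],
  "fingers": [0.05,0.05,0.05]
}}

```text
time_s: 22.25
tcp_pos: [0.5323, -0.186, 0.004]
eef_rot: [-37.8, 89.6, -23.7]
ft_force: [0.7, -0.6, -2.6]
finger_gap: 0.166
```

{"fn": "servo_tool", "kwargs": {
  "travel": [
    [0.5,0,0],
    [1,0,0],
    [1,0,0]
  ],
  "angular": [
    [0,0,0],
    [0,0,0],
    [0,0,0]
  ],
  "fingers": [0.05,0.05,0.05]
}}

```text
time_s: 22.55
tcp_pos: [0.5325, -0.186, 0.0037]
eef_rot: [-41.7, 89.6, -27.5]
ft_force: [-3.8, 0.9, 12.5]
finger_gap: 0.166
```

Contact (+12.5 N). Releasing gently and rising.

{"fn": "servo_tool", "kwargs": {
  "travel": [
    [-0.5,0,0],
    [-0.5,0,0],
    [-0.5,0,0],
    [-0.5,0,0],
    [-0.5,0,0],
    [-0.5,0,0]
  ],
  "angular": [
    [0,0,0],
    [0,0,0],
    [0,0,0],
    [0,0,0],
    [0,0,0],
    [0,0,0]
  ],
  "fingers": [0.2,0.25,0.35,0.45,0.45,0.45]
}}

```text
time_s: 23.15
tcp_pos: [0.5322, -0.1859, 0.0034]
eef_rot: [-37.7, 89.6, -23.5]
ft_force: [0.1, -0.3, 0.0]
finger_gap: 0.446
```

{"fn": "servo_tool", "kwargs": {
  "travel": [
    [-15,0,0],
    [-50,0,0],
    [-100,0,0],
    [-150,0,0],
    [-190,0,0],
    [-200,0,0],
    [-200,0,0]
  ],
  "angular": [
    [0,0,0],
    [0,0,0],
    [0,0,0],
    [0,0,0],
    [0,0,0],
    [0,0,0],
    [0,0,0]
  ],
  "fingers": [0.45,0.45,0.45,0.45,0.45,0.45,0.45]
}}

```text
time_s: 23.85
tcp_pos: [0.5318, -0.1856, 0.2058]
eef_rot: [-40.7, 89.4, -26.6]
ft_force: [0.3, -0.2, -0.8]
finger_gap: 0.45
```

Run:
```python
from h import *
from workcell import r,optics
s=r.observe(); print(s["tcp_pos"],s["ft_force"],s["finger_gap"],s["time_s"])
c=optics.camera("wrist"); cv2.imwrite("pics/w9.png",cv2.resize(c["pixels"],(800,600)))
f=192/np.tan(np.radians(c["vertical_fov"])/2); dep=c["depth"].astype(float)
v,u=np.mgrid[0:384,0:512]; x,y=(u-c["cx"])/f,(v-c["cy"])/f; t=np.hypot(x,y); q=np.tan(t)/np.maximum(t,1e-9)
X=(np.stack([x*q*dep,y*q*dep,dep],-1)-c["t"])@np.array(c["R"])
near=(dep>0)&(np.hypot(X[...,0]-.53,X[...,1]+.185)<.12)
m=near&(abs(X[...,2]-.050)<.004); P=X[m][:,:2].astype(np.float32)*1000; print("handle",len(P),cv2.minAreaRect(P),X[m][:,2].mean())
m=near&(abs(X[...,2]-.012)<.005)&(np.hypot(X[...,0]-.53,X[...,1]+.185)<.055); P=X[m]; k=np.linalg.lstsq(np.c_[P[:,:2]-[.53,-.185],np.ones(len(P))],P[:,2],rcond=None)[0]; print("plate top plane",len(P),k)
```

```text
[ 0.53182387 -0.1856052   0.20577514] [ 0.3355366  -0.15536804 -0.80606914] 0.44993222896437185 23.85
handle 805 ((533.0848388671875, -185.63739013671875), (15.141343116760254, 79.77058410644531), 13.828225135803223) 0.04918500639036052
plate top plane 4212 [-0.00038512 -0.00017719  0.0115515 ]
```

View pics/w9.png

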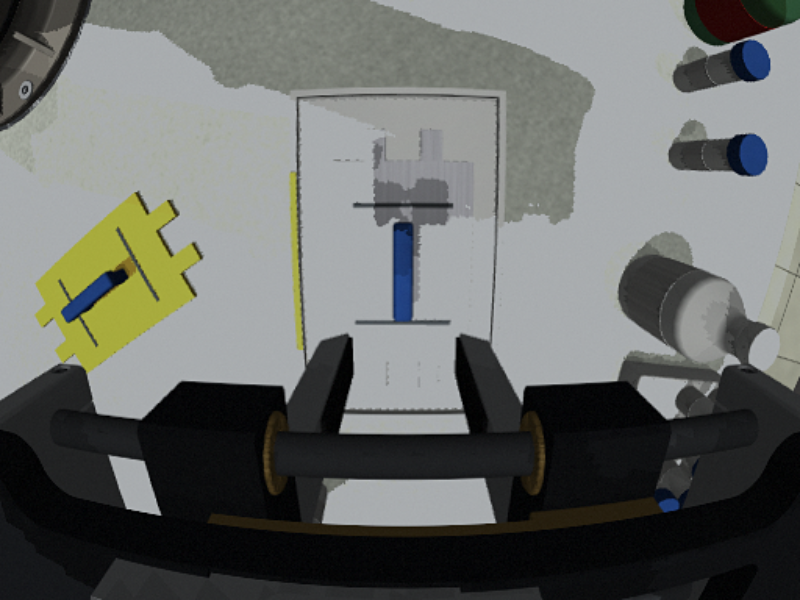

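The cover lies flat in the tray: handle at (402,272) centred between the rims, top plane at 11.6 mm with tilt under 0.001 rad, and the bottles and tubes standing.

```bash
python3 -c "
from workcell import job_done
print(job_done())"
```

```text
the job is handed in; nothing more can be done
None
```

The job is handed in at about 24 s of the 72 s allowed. No verdict was reported.

**What I did:** I turned each thumbscrew about 162° counter-clockwise in a single grasp. Then I lifted the cover straight up about 110 mm by its blue handle, set it down in the tray at first light contact, let go and rose clear.

**Last checks:**

| Check | Reading | Limit |
|---|---|---|
| Screws, measured after turning each | about 2.83 and 2.87 rad | above 2.6 rad |
| Cover centre from tray centre (0.530, -0.185) | about 3 mm | 35 mm (x), 40 mm (y) |
| Plate top height | 11.6 mm (12 mm expected) | underside within 3 mm of floor |
| Cover tilt | under 0.001 rad | 0.05 rad |

- **Gripper:** it is open about 150 mm above the cover and touches nothing.
- **Bystanders:** the two bottles and two of the tubes were upright in the last picture. The other two tubes were not in clear view, and I did not measure any positions.
- **Screws:** I did not measure their angles again after moving the cover.

**What disagreed:** the real fingertips are about 22–24 mm behind the reported TCP, while `r.tips_ahead` says they are 8 mm ahead of it. My first grasp therefore closed in the air above a screw head, touching nothing. Depth from both the scene and wrist cameras showed the offset, and I corrected for it in every later grasp.

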